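# Isolate the instrument, align its quarter-turn fastener and hold the service panel home

### The arm

A 6-joint arm with a two-finger parallel gripper is mounted at the origin on the work surface. World frame = base frame: x ahead of the robot, y to its left, z up, the work surface at z = 0. Lengths are in m, angles in degrees, forces in N, time in s.
With the tool pointing down it reaches from about 0.325 to 0.85 m from the base axis. Payload 15.5 kg.
Tool frame: the origin (TCP) lies midway between the tips of the shut fingers; the grasp point (between the pads) lies 19 mm behind it; z points along the fingers, y is the line along which they close (so a half turn about z gives the same grasp; the last joint's range is limited). The gripper opens to 91 mm and grips with 3 to 60 N. Pads are 32 mm wide; open, the fingers measure 118 mm over their backs; the gripper's body (76 mm by 178 mm) begins 60 mm behind the grasp point.
Start: joints at [60.533, 28.281, 77.091, -0, 74.628, -5.472], TCP at [0.254, 0.571, 0.214] pointing down, gripper open.
Joint ranges: [-166.48, 166.48], [-47.26, 123.95], [12.59, 153.08], [-70.14, 250.14], [6.76, 159.57], [-176.63, 176.63]. Speed limits (degrees/s): [108.29, 108.29, 147.25, 172.46, 172.46, 172.46].

### API

Orientations are given as a 3x3 rotation matrix whose columns are the frame's x, y, z axes.
In Python, from bench import ctrl gives the robot as it stands. The module is installed in compiled form; this text tells all that it offers. Calls block until the motion is done:
- ctrl.goto(position, orientation): joint-space move of the TCP to a pose.
- ctrl.move_l(position, vel=0.15, ori=None, contact_N=None): straight line of the TCP; ori=None keeps the orientation; vel is the mean speed in m/s. With contact_N (N) it stops when the force on the tool has changed by that much, and returns True; else False.
- ctrl.movej(angles): joint-space move.
- ctrl.command_gripper(opening): opening from 0.0 (shut) to 1.0 (fully open); the grip force is fixed at half the most; returns when the fingers have stopped.
- ctrl.sleep(seconds).
- ctrl.ik(position, orientation): joint angles nearest the present ones, or None.
- ctrl.read_camera(name): name is "scene" or "top"; returns the picture (400x640x3 uint8, blue, green, red); there is no depth.
- ctrl.camera_params(name): a dict with "fx", "fy", "cx", "cy" (pixels), "D" ([k1, k2, p1, p2, k3] as OpenCV has them; the pictures are not rectified), "pose" (4x4, takes a point from camera to world coordinates). Camera axes: x right, y up, looking along -z (the intrinsics and any distortion apply to the point x, -y, -z); pixel columns grow to the right and rows downward; lengths in m; the calibration is good to about 2 mm. A picture is of the moment at which its call begins. camera_params takes no time and is no camera call.
A pose or a line that the arm cannot do raises ctrl.MotionError and nothing moves.
- ctrl.sign_off(): hands the job in; it is judged then, once.
Readings, each from a call of its own:
- ctrl.current_t(): time.
- ctrl.current_q(): joint angles.
- ctrl.current_dq(): joint speeds.
- ctrl.current_effort(): joint torques, N m.
- ctrl.current_tool_pos(): TCP position.
- ctrl.current_eef_rot(): TCP orientation.
- ctrl.current_contact_force(): force on the tool from outside, world axes, zero at the start.
- ctrl.current_wrist_torque(): the same for the moment, N m.
- ctrl.current_grip_width(): opening from 0.0 (shut) to 1.0 (fully open).
- ctrl.current_grasp_force(): force on a finger pad.
Only numpy, scipy, OpenCV 4.12 (cv2) and the standard library are available. Lean on these libraries where they do the work, as an engineer would, in place of code of your own. Each camera call takes 0.05 s, during which the arm holds its last target. There are 200 camera calls.

### The job

First throw the isolator's toggle lever over from on (leaning to the front of its block) to off (leaning right back the other way). Then turn the quarter-turn wing fastener on the instrument's service panel until its slot lines up with the two index ridges on the panel, and press the panel down against its sprung gasket until it is fully home, flush with the frame around it. Finish while still holding the panel pressed home with the robot (do not let go), with the isolator still off and the other things on the bench and on the instrument left where they stand.

Things in the scene. Friction and masses are not known exactly. Their poses are not given: they have to be found in the camera images.
- isolator (a joint): isolator toggle lever, rad: 0 = on (leaning 0.5 rad to the -x side of its block, the front), 1.0 = off (leaning 0.5 rad to the +x side). Over-centre: past upright (0.5) it falls by itself to the nearer stop; it starts at 0 and moves lightly (under 1 N at the tip)
- isolator_base: grey isolator block fixed to the bench, 85 x 60 x 26 mm (x, y, z), standing left or right of the instrument; origin at the centre of its underside. The lever's pivot lies along its y axis 24 mm above the origin, inside a dark steel hub of 12 mm radius (top of the hub 36 mm above the bench)
- isolator_tip (a point): centre of the lever's rounded end, 70 mm from the pivot; the lever is a thin 10 mm steel rod that ends in a white grip 20 mm in diameter, from 28 to 80 mm from the pivot
- instrument: beige bench instrument fixed to the bench, 240 x 260 x 90 mm (x, y, z); origin at the centre of its underside. On its flat top (z = 90 mm) a grey rim 10 mm wide and 5 mm high frames the service panel; the opening's centre is at x = -20 mm, y = 0
- panel: bare aluminium service panel inside the rim, 120 x 186 x 5 mm (x, y, z), always level, guided straight up and down; origin at the centre of its underside, axes as the instrument's. Sprung gasket: it floats 8 mm proud (origin 98 mm above the instrument's origin); fully home its origin is at 90 mm, its top level with the rim's
- panel_flat (a point): middle of the bare flat part of the panel, on its top surface, at x = 0, y = +45 mm of the panel. Pushing down takes about 3.5 N to start and 10 N to reach home (then a hard stop); it springs up when released. Until the fastener is aligned it goes down only 2 mm, as the fastener's tongue lands on the receiver in the frame instead of entering its slot
- wing (a joint): angle of the wing fastener, rad: 0 = aligned (wing and the slot across its top lie along the panel's x axis, in line with the two dark index ridges at either side); positive = counter-clockwise from above. It starts between 0.6 and 1.3, is turned clockwise by up to that much, has travel from -0.5 to 1.57, stays where it is left (about 0.06 N m friction) and enters its receiver within about 0.2 of aligned
- wing_grip (a point): point to grip on the wing fastener, on its upright axis, 25 mm above the panel's top, at x = 0, y = -45 mm of the panel. The wing is a black upright bar 44 mm long, 12 mm thick, from 3 mm to 35 mm above the panel's top, with a steel-lined slot along its top, on a steel disc 32 mm in diameter and 3 mm thick. The point's x axis lies along the wing
- vial_rack: white fixed rack of six capped amber vials, 70 x 100 x 61 mm, on the side of the instrument away from the isolator; origin at the centre of its underside; bystander
- sample_jar_mid (a point): white loose jar, 32 mm diameter, 45 mm high, standing on the instrument's top beyond the panel near its +x +y corner; this point is its middle; bystander
- reagent_mid (a point): loose amber bottle, 60 mm diameter, 120 mm high; this point is its middle; bystander
- beaker_mid (a point): loose glass beaker, 70 mm diameter, 85 mm high; this point is its middle; bystander
- wash_bottle_mid (a point): loose white bottle, 64 mm diameter, 140 mm high; this point is its middle; bystander
- screwdriver_mid (a point): loose screwdriver lying on the bench to the right of the instrument; 190 mm long, this point is half-way along it; bystander
Things that resemble listed ones, but are neither listed nor needed, are in the scene too. What is shaped like the isolator_base but blue, red or turquoise is not meant.

How it is judged (in metres and radians):
On the way, in this order (a step that is already met when the one before it is completed fails the run):
1. the isolator is thrown to off (value of joint isolator above 0.9 rad), for 0.2 s.
2. with the isolator off, the fastener's slot is aligned with the index ridges (value of joint isolator above 0.9 rad and value of joint wing between -0.25 and 0.25 rad), for 0.1 s.
At the end, for the whole second after the job is handed in: the robot is pressing on the panel (or its fastener) with more than 4 N and holds it home, within 1.8 mm of its seat, through the last second; the fastener is within 0.25 rad of aligned and the isolator lever is at off (above 0.9 rad) (all of step 2 and z of panel in the frame of instrument below 0.0918 m and contact force between any of the fingers, the arm and panel above 4 N); the arm keeps its last pose, push and grip.
It fails at once if a loose bystander is moved more than 40 mm (distance of any of sample_jar_mid, reagent_mid, beaker_mid, wash_bottle_mid, screwdriver_mid from where it was at the start of the episode above 0.04 m).
It also fails if it takes over 56 s, if anything falls off the work surface, if the arm or the gripper's body presses on something with over 40 N, if the wrist force passes 120 N, or if a joint passes its speed limit or range.

## Working session

There is one attempt and no reset: what is moved stays moved. The work goes in short steps, each a Python script; the robot and the scene stay as the last script left them, time stands still between calls to the robot, and variables do not carry over. Pictures are saved under pics/ and viewed, at most 10 in all, crops included, and the job is handed in when it is done.

```bash
mkdir -p pics; cat > h.py <<'E'
import numpy as np, cv2
from bench import ctrl
def cam(n):
    p=ctrl.camera_params(n); K=np.array([[p['fx'],0,p['cx']],[0,p['fy'],p['cy']],[0,0,1.]]); return K,np.array(p['D'],float),np.array(p['pose'])
def ray(n,u,v):
    K,D,T=cam(n); x,y=cv2.undistortPoints(np.array([[[u,v]]],float),K,D)[0,0]
    return T[:3,3],T[:3,:3]@np.array([x,-y,-1])
def at(n,u,v,z):
    o,d=ray(n,u,v); return o+d*(z-o[2])/d[2]
def proj(n,P):
    K,D,T=cam(n); q=(np.atleast_2d(P)-T[:3,3])@T[:3,:3]; q=q*[1,-1,-1]
    return cv2.projectPoints(q.reshape(-1,1,3),np.zeros(3),np.zeros(3),K,D)[0][:,0]
def rot(a): # tool down, tool y at angle a(rad) in world
    y=np.array([np.cos(a),np.sin(a),0]); z=np.array([0,0,-1.]); return np.c_[np.cross(y,z),y,z]
E
python3 - <<'E'
from h import *
for n in("scene","top"):
    cv2.imwrite(f"pics/{n}0.png",ctrl.read_camera(n)); print(n,cam(n))
print(ctrl.current_eef_rot())
E
```

```text
scene (array([[477.24585663,   0.        , 317.10941503],
       [  0.        , 477.24585663, 194.92687928],
       [  0.        ,   0.        ,   1.        ]]), array([0.04635611, 0.        , 0.        , 0.        , 0.        ]), array([[ 0.84093373, -0.31618133,  0.43915808,  1.03036633],
       [ 0.54113486,  0.48853333, -0.68447662, -0.81357906],
       [ 0.00187536,  0.81324323,  0.5819209 ,  0.82224749],
       [ 0.        ,  0.        ,  0.        ,  1.        ]]))
top (array([[426.67215525,   0.        , 322.32108972],
       [  0.        , 426.67215525, 204.4125331 ],
       [  0.        ,   0.        ,   1.        ]]), array([-0.087576,  0.      ,  0.      ,  0.      ,  0.      ]), array([[-0.03015   ,  0.99833318, -0.0492121 ,  0.4006167 ],
       [-0.99942341, -0.02934062,  0.01708741,  0.07450468],
       [ 0.01561502,  0.04969891,  0.99864217,  1.62011627],
       [ 0.        ,  0.        ,  0.        ,  1.        ]]))
[[-9.13592168e-01  4.06631392e-01 -5.11296751e-04]
 [ 4.06631703e-01  9.13591709e-01 -9.20349820e-04]
 [ 9.28733448e-05 -1.04873386e-03 -9.99999446e-01]]
```

View pics/top0.png

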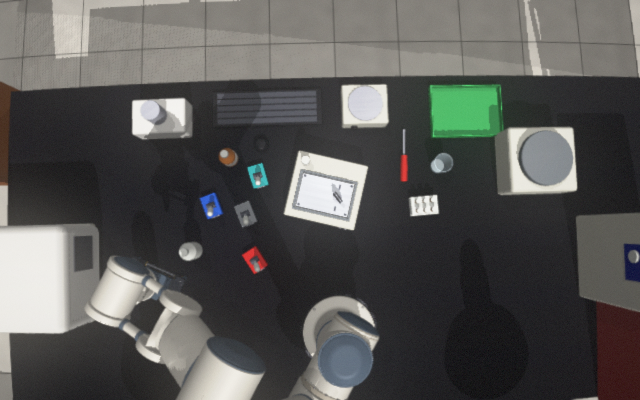

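View pics/scene0.png

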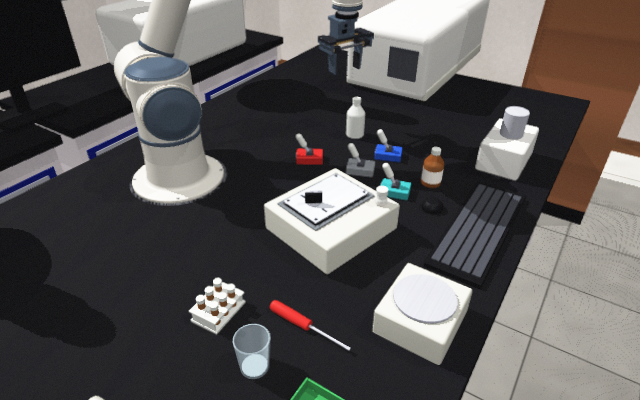

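The top view shows four isolator-shaped blocks: blue (210,206), turquoise (258,176), red (254,260) and grey (246,214). The grey one matches the description. The instrument is at about (327,190) with the wing at (337,194). I'll confirm this in enlarged crops.

```bash
python3 - <<'E'
import cv2
a=cv2.imread("pics/top0.png")[145:235,225:375]; cv2.imwrite("pics/topc.png",cv2.resize(a,None,fx=5.33,fy=5.33,interpolation=cv2.INTER_CUBIC))
a=cv2.imread("pics/scene0.png")[130:270,255:415]; cv2.imwrite("pics/scc.png",cv2.resize(a,None,fx=4.2,fy=4.2,interpolation=cv2.INTER_CUBIC))
E
```

```text
(no output)
```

View pics/topc.png

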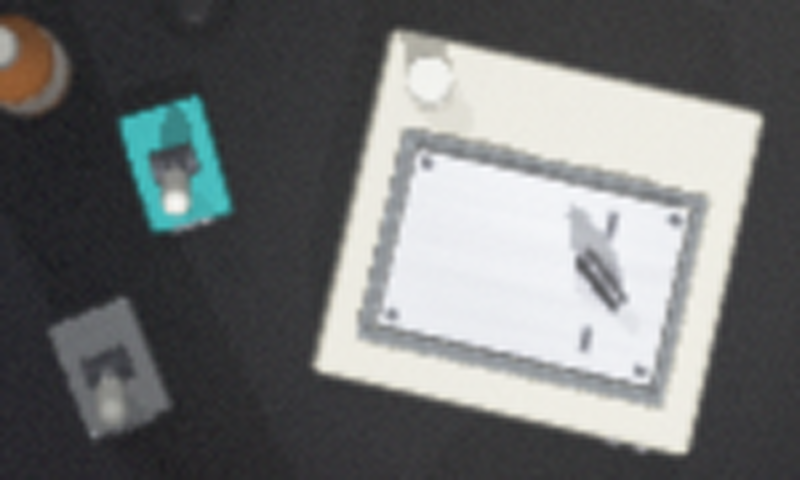

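View pics/scc.png

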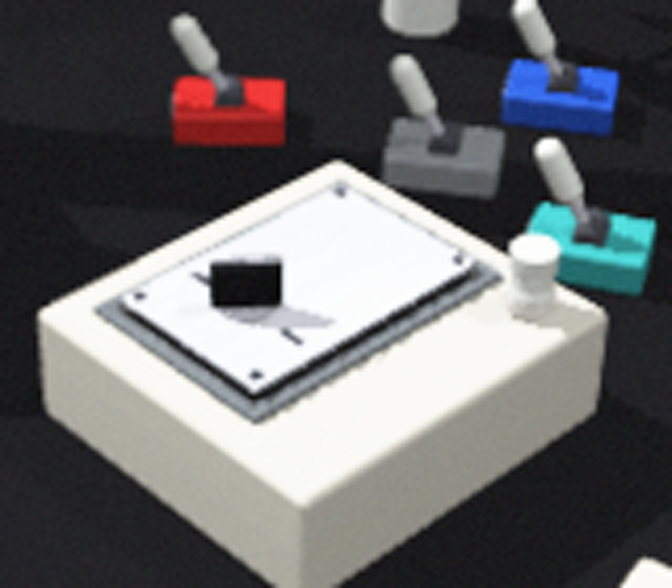

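The crops confirm it. The grey block's corners are at crop (50,328), (127,297), (172,407) and (95,438), with its lever leaning to the front. The instrument's top corners and the wing (577,258)-(622,300) are clear. Next step is computing the poses.

```bash
python3 - <<'E'
from h import *
T=lambda u,v,z: at("top",u/(800/150)+225-.4,v/(480/90)+145-.4,z)
def fit(px,loc,z):
    W=np.array([T(*p,z)[:2] for p in px]); L=np.array(loc,float); w=W-W.mean(0); l=L-L.mean(0)
    a=np.arctan2((l[:,0]*w[:,1]-l[:,1]*w[:,0]).sum(),(l*w).sum()); R=np.array([[np.cos(a),-np.sin(a)],[np.sin(a),np.cos(a)]])
    t=W.mean(0)-R@L.mean(0); print("pose",t,np.degrees(a),"resid mm",np.round(1e3*(L@R.T+t-W),1).tolist()); return t,a,R
sq=lambda x,y:[(x,y),(x,-y),(-x,-y),(-x,y)]
ti,ai,Ri=fit([(395,30),(763,115),(690,453),(315,370)],sq(.12,.13),.09)
tp,ap,Rp=fit([(427,162),(676,219),(640,371),(392,314)],sq(.05,.083),.103)
print("panel centre from instrument",ti+Ri@[-.02,0])
tb,ab,Rb=fit([(50,328),(127,297),(172,407),(95,438)],[(.0425,.03),(.0425,-.03),(-.0425,-.03),(-.0425,.03)],.026)
wg=ti+Ri@[-.02,-.045]; print("wing",wg, "measured top centre", T(600,278,.138), )
a,b=T(582,255,.138),T(621,303,.138); print("wing len",np.linalg.norm(a-b),"ang rel",np.degrees(np.arctan2(*(a-b)[1::-1])-ai))
# check lever tip
tip=tb+Rb@[-.07*np.sin(.5),0]; P=np.r_[tip,.024+.07*np.cos(.5)]
print("tip",P,"top",proj("top",P),"meas",np.array([112,402])/5.333+[225,145],"scene",proj("scene",P),"meas",np.array([402,70])/4.2+[255,130])
for l in [(.12,.13),(.12,-.13),(-.12,-.13),(-.12,.13)]:
    print(proj("scene",np.r_[ti+Ri@l,.09]))
print(proj("scene",np.r_[wg,.138]), np.linalg.norm(wg))
print([(p/1) for p in [np.array(x)/4.2+[255,130] for x in [(603,315),(303,505),(42,315),(337,160),(246,265)]]])
E
```

```text
pose [0.52817097 0.0333635 ] -14.432146113532564 resid mm [[2.1, 1.4], [2.2, -2.5], [-2.9, -0.1], [-1.4, 1.3]]
pose [0.51035927 0.03903709] -14.678872708223254 resid mm [[-2.7, -1.8], [-1.7, 3.3], [2.7, 1.1], [1.8, -2.6]]
panel centre from instrument [0.5088021  0.03834816]
pose [0.45365118 0.33566243] 20.753170267565157 resid mm [[0.2, 0.8], [1.3, -0.6], [-0.2, -0.9], [-1.3, 0.7]]
wing [ 0.49758661 -0.0052318 ] measured top centre [ 0.49894446 -0.00313566  0.138     ]
wing len 0.040407288258475754 ang rel 51.72426484220226
tip [0.4222689  0.32377076 0.08543078] top [[246.1788943  221.64977149]] meas [246.00131258 220.37971123] scene [[350.38004654 146.76082295]] meas [350.71428571 146.66666667]
[[399.51711525 203.90445331]]
[[326.27892515 250.30046127]]
[[261.67994028 203.83033765]]
[[333.99469375 167.16539212]]
[[312.32231378 192.14902979]] 0.49761410870996736
[array([398.57142857, 205.        ]), array([327.14285714, 250.23809524]), array([265., 205.]), array([335.23809524, 168.0952381 ]), array([313.57142857, 193.0952381 ])]
```

Both cameras agree to about 2 mm, and the wing is at about 0.9 rad. Next I throw the lever.

```bash
python3 - <<'E'
from h import *
tb=np.array([.4537,.3357]); ab=np.radians(20.75); d=np.array([np.cos(ab),np.sin(ab)])
p=lambda s,z: np.r_[tb+d*s,z]
R=min((rot(ab),rot(ab+np.pi)),key=lambda R:abs(ctrl.ik(p(-.092,.2),R)[5]) if ctrl.ik(p(-.092,.2),R) is not None else 1e9)
ctrl.command_gripper(0.0)
ctrl.goto(p(-.092,.2),R); ctrl.move_l(p(-.092,.066),vel=.15)
print(ctrl.move_l(p(-.003,.066),vel=.06,contact_N=10),ctrl.current_tool_pos(),ctrl.current_contact_force())
ctrl.sleep(.3); ctrl.move_l(p(-.03,.066),vel=.1); ctrl.move_l(p(-.03,.22),vel=.2)
print(ctrl.current_t(),ctrl.current_q())
wg=np.array([.498,-.0045])
for k in (0,1):
  for off in (0,-52):
    a=np.radians(37.3+90+off+180*k); print(k,off,ctrl.ik(np.r_[wg,.12],rot(a)))
im=ctrl.read_camera("scene"); cv2.imwrite("pics/s1.png",cv2.resize(im[120:220,270:430],None,fx=4,fy=4,interpolation=cv2.INTER_CUBIC))
E
```

```text
False [0.45061236 0.33453394 0.06602489] [-0.07740529 -0.84958205 -0.02537416]
6.9 [ 3.09745798e+01  2.07935798e+01  8.93067184e+01 -5.13302262e-04
  6.99756221e+01  1.02281707e+01]
0 0 [-7.39099757e+00  2.53398594e+01  1.01134316e+02 -2.54444375e-14
  5.35258245e+01 -1.34690998e+02]
0 -52 [-7.39099757e+00  2.53398594e+01  1.01134316e+02 -2.54444375e-14
  5.35258245e+01 -8.26909976e+01]
1 0 [-7.39099757e+00  2.53398594e+01  1.01134316e+02 -2.54444375e-14
  5.35258245e+01  4.53090024e+01]
1 -52 [-7.39099757e+00  2.53398594e+01  1.01134316e+02 -2.54444375e-14
  5.35258245e+01  9.73090024e+01]
```

View pics/s1.png

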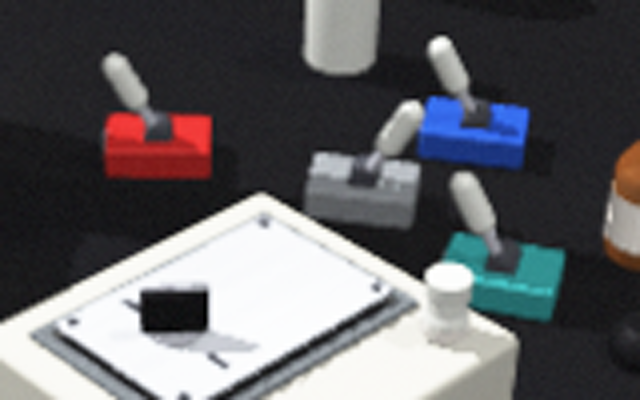

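The grey lever now leans to the rear (crop 400,125), so it is off. Next I grip and turn the wing.

```bash
python3 - <<'E'
from h import *
wg=np.array([.498,-.0045]); R0=rot(np.radians(37.3+270)); R1=rot(np.radians(-14.5+270))
ctrl.command_gripper(1.0)
ctrl.goto(np.r_[wg,.2],R0)
print(ctrl.move_l(np.r_[wg,.112],vel=.08,contact_N=8))
ctrl.command_gripper(0.0); print(ctrl.current_grip_width()*91,ctrl.current_grasp_force(),ctrl.current_contact_force())
ctrl.goto(np.r_[wg,.112],R1); print(ctrl.current_contact_force(),ctrl.current_wrist_torque(),ctrl.current_grip_width()*91)
ctrl.command_gripper(1.0); ctrl.move_l(np.r_[wg,.2],vel=.15)
pf=np.array([.5205,.0822]) # panel_flat
ctrl.command_gripper(0.0); ctrl.goto(np.r_[pf,.2],R1); print(ctrl.current_t())
for n,s in(("top",np.s_[160:230,280:370]),("scene",np.s_[150:230,270:380])):
    im=ctrl.read_camera(n)[s]; cv2.imwrite(f"pics/{n}2.png",cv2.resize(im,None,fx=5,fy=5,interpolation=cv2.INTER_CUBIC))
a,b=cv2.imread("pics/top2.png"),cv2.imread("pics/scene2.png"); c=np.zeros((400,1000,3),np.uint8); c[:350,:450]=a; c[:400,450:]=b
cv2.imwrite("pics/both2.png",cv2.resize(c,(800,320)))
E
```

```text
False
12.126712223084416 29.98290091753006 [ 2.26625623 -4.26962154 -2.99371848]
[ 1.5051328  13.44007896  0.21652605] [ 2.6506325  -0.26433318 -0.02905484] 11.894187560731053
16.75
```

View pics/both2.png

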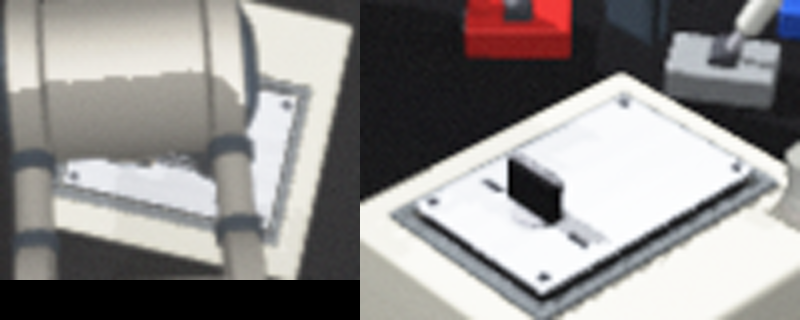

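The wing now lies in line with the two ridges (490,185) and (578,240), and the isolator is still off. Next I press the panel.

```bash
python3 - <<'E'
from h import *
pf=np.array([.5205,.0822])
ctrl.move_l(np.r_[pf,.112],vel=.1)
print(ctrl.move_l(np.r_[pf,.082],vel=.02,contact_N=22),ctrl.current_tool_pos(),ctrl.current_contact_force())
ctrl.sleep(.5); print(ctrl.current_tool_pos(),ctrl.current_contact_force(),ctrl.current_t())
im=ctrl.read_camera("scene")[130:230,260:420]; cv2.imwrite("pics/s3.png",cv2.resize(im,None,fx=5,fy=5,interpolation=cv2.INTER_CUBIC))
E
```

```text
True [0.52061493 0.08221164 0.09524672] [-3.77792231  0.48523015 10.82609289]
[0.52061331 0.08222667 0.09521187] [-3.23564596 -0.50778916 12.94493993] 19.2917
```

View pics/s3.png

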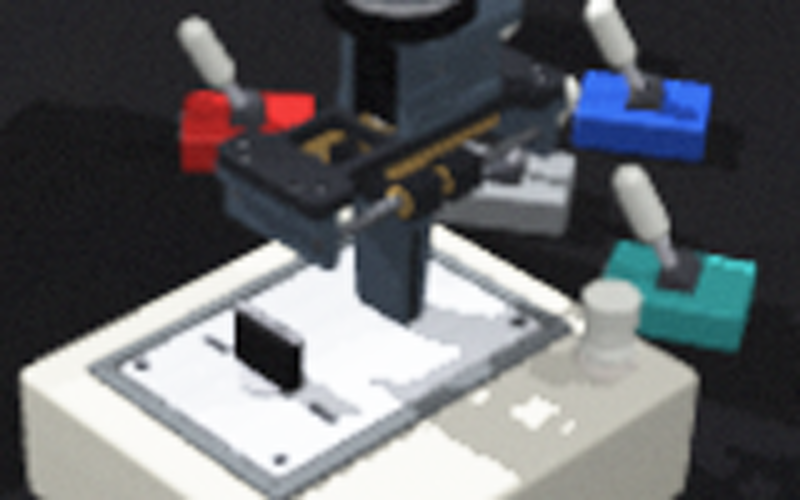

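The panel sits flush in the rim: TCP z is 0.0952 m against 0.095 m at home, with 13 N of push. I'll add a little margin and then hand in.

```bash
python3 - <<'E'
from h import *
print(ctrl.move_l([.5205,.0822,.0935],vel=.01,contact_N=12)); ctrl.sleep(.5)
f=ctrl.current_contact_force(); z=ctrl.current_tool_pos()[2]; print(f,z)
if 11<f[2]<35 and z<.0962: print(ctrl.sign_off())
E
```

```text
True
[-3.61899196 -0.0893504  15.58218145] 0.09521662434282271
the job is handed in; nothing more can be done
None
```

I handed the job in with the isolator off, the wing in line with the ridges, and the panel held flush with about 15 N of push; the bystanders I could see in the last picture looked undisturbed, but no verdict came back.

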